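Shut the fuel cock with the flat driver

ROBOT

A 7-joint arm with a two-finger parallel gripper is mounted at the origin on a cart in front of the work surface, level with it; the furniture and walls round the work are solid. World frame = base frame: x ahead of the robot, y to its left, z up, the work surface at z = 0. Lengths are in m, angles in rad, forces in N, time in s.
With the tool pointing down it reaches from about 0.35 to 0.9 m from the base axis. Payload 7.2 kg.
Tool frame: the origin (TCP) lies at the centre of the arm's flange, where the gripper is bolted on; the fingertips stand 182 mm ahead of it and the grasp point (between the pads) lies 163 mm ahead of it; z points along the fingers, y is the line along which they close (so a half turn about z gives the same grasp; the last joint's range is limited). The gripper opens to 88 mm and grips with 3 to 60 N. Pads are 20 mm wide; open, the fingers measure 115 mm over their backs; the gripper's body (75 mm by 178 mm) begins 61 mm behind the grasp point.
Start: joints at [1.059, 0.411, -0.013, 1.596, 0.006, 1.134, -0.082], TCP at [0.268, -0.564, 0.405] pointing down, gripper open.
Joint ranges: [-2.95, 2.95], [-0.29, 1.99], [-1.47, 1.44], [0.14, 2.54], [-1.03, 4.17], [0.13, 1.85], [-2.86, 2.86]. Speed limits (rad/s): [2.39, 2.39, 3.01, 3.01, 3.14, 3.14, 3.14].

INTERFACE

Orientations are given as [roll, pitch, yaw] about the fixed x, y, z axes, in that order (R = Rz(yaw) Ry(pitch) Rx(roll)).
In Python, from bench import * gives the robot as it stands.
- The arm moves only by the shell command python3 -m inch 'ROWS' [OPENING] [FORCE]. ROWS is JSON, a list that holds one entry, the list of rows, each a list of 4 numbers: the shift along the tool's x, y, z in m, then the turn about the tool's z in rad. A call has 1 to 5 rows; each row shifts and turns the commanded pose from where the row before left it, along the tool's axes as they then stand; what a row does not reach is not made up. A row lasts 1/10 s, in which the tool goes at most 50 mm and 8.59 degrees, less where a joint would pass 70% of its speed; a pose out of reach is approached as far as the arm can. A call is refused whole if a number of a shift passes 0.05 or a number of a turn 0.15, either way. A call with a gripper value outside its range is refused whole. OPENING is the opening, from 0 (shut) to 1 (fully open), set as the call begins (- or left out, the last holds). The fingers move at their own pace and stop on an object; FORCE is the grip in N (left out, the last holds). Time passes only in rows, so rows that do not move let the fingers close. It gives the time, the measured TCP pose, the force, the opening and the grip force at its end, in the units of the state.
- get_obs(): the state, without advancing time (a new reading comes with each control period).
- capture(name): name is "side" or "top" or "wrist"; returns (picture, depth): 400x640x3 uint8, blue, green, red; 400x640 float32, m along the optical axis (not along the pixel's ray), 0 where there is no reading.
- camera_model(name): a dict with "fx", "fy", "cx", "cy" (pixels), "world_to_cam" (4x4, takes a point from world to camera coordinates); the wrist camera has in their place "hand_eye" (4x4, takes a point from camera to tool coordinates, whose origin is the TCP and whose axes are the flange's). Camera axes: x right, y up, looking along -z (the intrinsics and any distortion apply to the point x, -y, -z); pixel columns grow to the right and rows downward; lengths in m; the calibration is good to about 2 mm. A picture is of the moment at which its call begins: read the wrist's pose just before it. camera_model takes no time and is no camera call.
- job_done(): hands the job in; it is judged then, once.
The state is a dict: "time_s": time; "joint_positions": joint angles; "joint_velocities": joint speeds; "effort": joint torques, N m; "position": TCP position; "tool_rot": TCP orientation; "wrist_force": force on the tool from outside, world axes, zero at the start; "ft_torque": the same for the moment, N m; "grip_width": finger opening in m; "gripper_force": force on a finger pad.
Only numpy, scipy, OpenCV 4.12 (cv2) and the standard library are available. Lean on these libraries where they do the work, as an engineer would, in place of code of your own. Each camera call takes 0.05 s, during which the arm holds its last target. There are 200 camera calls.

TASK

Shut the gas cock that has the six-sided collar: take the flat screwdriver out of its wooden stand, seat its blade in the slotted plug on the cock's sloping face, and, keeping the blade in the slot, turn the plug clockwise until its slot lines up with the two dark index marks on the collar. Then stand the screwdriver back in its wooden stand. Leave the round-collared cock as it is, keep the fingers off the cock itself, and do not disturb the loose things lying about.

Things in the scene. Friction and masses are not known exactly. Their poses are not given: they have to be found in the camera images.
- driver: Flat screwdriver, 0.12 kg. Origin: middle of the blade's end. z: blade to handle; x: along the blade's width. Blade 12 (x) by 3 mm (y) up to z = 20; shaft 8 mm thick; round steel flange 32 mm wide at z = 65 to 70, resting on the stand; square wooden handle 24 x 24 mm, flats facing x and y, z = 70 to 136; end cap to 140. Grip it near z = 110 mm. Starts blade down in the stand.
- stand: Light wooden block, 70 x 70 x 75 mm, fixed. Origin: centre of its underside; z up. A square hole, 18 x 18 mm (mouth widened to 22 mm), goes straight down through its middle. The driver hangs in it by its steel flange, which rests on the block's top; the driver's origin is then 10 mm above the table.
- hex_slot (a point): Plug in the SIX-SIDED collar: the one to turn. Point: centre of the slot's floor, on the turning axis. z: out of the sloping face, 0.61 rad from vertical, leaning to the robot; y: along the slot; turns with the plug. Slot 4.6 mm wide (mouth 8), 7 deep, right across the 26 mm plug; collar 28 mm wide inside, rim 10 mm above the floor. The plug lags the turning blade by about 0.14 rad of play.
- hex_plug (a joint): Turn of that plug, rad, growing clockwise as seen looking at the sloping face. 0 = slot level, along the brass pipe (open); 1.57 = slot up and down the slope, in line with the two dark marks on the collar's rim (shut). Starts at 0.15 to 0.6. No stop at the marks (it turns on to 2.3); friction of 0.06 N m holds it where it is left.
- hex_cock: Brass gas cock with the six-sided collar (38 mm across flats), bolted down, fixed; foot 76 x 64 mm. Origin: on its underside; z up, y along its level pipe (92 mm long), -x the side to which the face slopes. The slot's floor lies 10 mm towards -x and 64 mm above this origin.
- round_slot (a point): The same point and axes for the other cock, alike but with a ROUND collar (38 mm diameter): not to be touched.
- round_plug (a joint): Turn of the other cock's plug, same meaning; must stay as it is (it starts at 0.2 to 0.5).
- desk_lamp: Metal desk lamp, fixed; mind it with the arm and wrist. Its shade hangs over the table at x = 0.53 to 0.72, y = -0.30 to -0.11, from 0.42 m above the table upwards; its thin upper arm runs at height 0.59 from the shade (x = 0.61, y = -0.17) to x = 0.80, y = 0.34. Swing in from the side close to the robot. Origin: no useful point.
- nippers: Bystander: nippers with red grips, 139 mm long, lying loose in front of the cocks. Origin: centre of underside.
- brass_weight: Bystander: turned brass weight with a knob, 33 mm diameter, 44 mm tall, loose. Origin: centre of underside.
- steel_rule: Bystander: steel rule, 200 x 26 mm, lying loose. Origin: centre of underside.
- tape_1: Bystander: roll of tape, 104 mm diameter, 25 mm tall, loose. Origin: centre of underside.

How it is judged:
On the way, in this order (a step that is already met when the one before it is completed fails the run):
1. the blade is seated in the slot of the six-sided-collared cock's plug, still open (z of driver in the frame of hex_slot below 0.004 m and distance between driver and hex_slot below 0.009 m and angle between the z axis of driver and the z axis of hex_slot, either way round below 0.3 rad and value of joint hex_plug below 1.2 rad), for 0.2 s.
2. with the blade in the slot, the plug has been turned to the marks (z of driver in the frame of hex_slot below 0.004 m and distance between driver and hex_slot below 0.009 m and angle between the z axis of driver and the z axis of hex_slot, either way round below 0.3 rad and value of joint hex_plug between 1.37 and 1.77 rad), for 0.2 s.
At the end, for the whole second after the job is handed in: The six-sided-collared cock's slot is within 0.2 rad of the marks (joint 1.37 to 1.77) and still; the driver stands at rest in its stand, blade end within 12 mm of the stand's centre line and at most 16 mm above the table, within 0.15 rad of upright, released (value of joint hex_plug between 1.37 and 1.77 rad and velocity of joint hex_plug between -0.05 and 0.05 rad/s and horizontal distance between driver and stand below 0.012 m and height (world z) of driver below 0.016 m and angle between driver's own z axis and vertical below 0.15 rad and linear speed of driver below 0.02 m/s); the robot touches nothing.
It fails at once if the round-collared cock's plug is turned (value of joint round_plug above 0.6 rad or value of joint round_plug below 0.1 rad).
It fails at once if the fingers push on the six-sided-collared cock (over 3 N) (contact force between the fingers and hex_cock above 3 N).
It fails at once if a bystander is moved by more than 30 mm (distance of any of nippers, brass_weight, steel_rule, tape_1 from where it was at the start of the episode above 0.03 m).
It also fails if it takes over 58 s, if anything falls off the work surface, if the arm or the gripper's body presses on something with over 40 N, if the wrist force passes 120 N, or if a joint passes its speed limit or range.

## Working session

There is one attempt and no reset: what is moved stays moved. The work goes in short steps, Python scripts to look and compute and a shell command to move; the robot and the scene stay as the last step left them, time stands still between calls to the robot, and variables do not carry over. Pictures are saved under pics/ and viewed, at most 10 in all, crops included, and the job is handed in when it is done.

```bash
ls; mkdir -p pics
python3 - <<'E'
from bench import *
import cv2,numpy as np
o=get_obs(); print({k:np.round(v,3).tolist() for k,v in o.items()})
a,_=capture("top");b,_=capture("side")
cv2.imwrite("pics/top.png",a);cv2.imwrite("pics/side.png",b)
for n in("top","side"):
    m=camera_model(n);print({k:np.round(v,3).tolist() for k,v in m.items()})
print(camera_model("wrist"))
E
```

```text
pics
{'time_s': 0.0, 'joint_positions': [1.059, 0.412, -0.013, 1.597, 0.006, 1.134, -0.082], 'joint_velocities': [0.0, -0.001, -0.001, 0.001, 0.0, 0.002, -0.001], 'effort': [-0.0, -58.796, 0.641, -29.108, -0.054, 0.019, 0.0], 'position': [0.268, -0.564, 0.404], 'tool_rot': [-3.14, 0.0, 0.444], 'wrist_force': [-0.15, -0.127, 0.254], 'ft_torque': [0.007, 0.041, -0.054], 'gripper_force': 0.0, 'grip_width': 0.088}
{'fx': 452.141, 'fy': 452.141, 'cx': 319.196, 'cy': 208.094, 'world_to_cam': [[-0.014, -1.0, -0.004, 0.117], [0.988, -0.014, 0.157, -0.568], [-0.157, -0.002, 0.988, -0.941], [0.0, 0.0, 0.0, 1.0]]}
{'fx': 504.373, 'fy': 504.373, 'cx': 328.401, 'cy': 194.802, 'world_to_cam': [[0.995, 0.098, 0.023, -0.573], [-0.074, 0.559, 0.826, -0.016], [0.068, -0.824, 0.563, -1.376], [0.0, 0.0, 0.0, 1.0]]}
{'fx': 306.66646969905526, 'fy': 306.66646969905526, 'cx': 317.8798872941856, 'cy': 201.7226033758628, 'hand_eye': array([[-5.85126949e-05,  9.56894957e-01,  2.90434221e-01,
         8.04085702e-02],
       [ 9.99999984e-01,  1.04802331e-04, -1.43826469e-04,
        -3.24098864e-04],
       [-1.68065006e-04,  2.90434208e-01, -9.56894948e-01,
         1.96874820e-02],
       [ 0.00000000e+00,  0.00000000e+00,  0.00000000e+00,
         1.00000000e+00]])}
```

View pics/top.png

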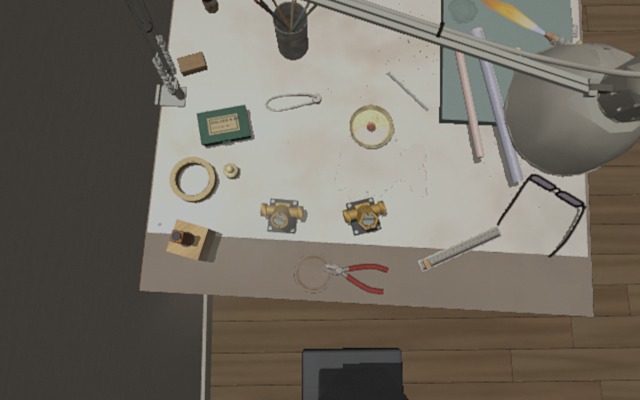

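View pics/side.png

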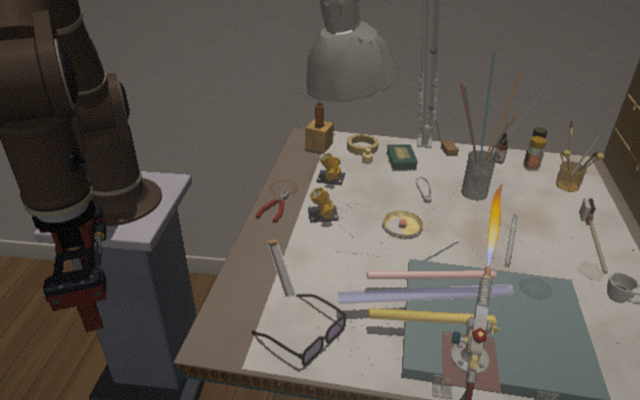

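```bash
cat > h.py <<'E'
from bench import *
import cv2,numpy as np
from scipy.spatial.transform import Rotation as Ro
def cloud(n,im=None):
    o=get_obs(); a,d=capture(n); m=camera_model(n)
    v,u=np.indices(d.shape); X=np.stack([(u-m['cx'])/m['fx']*d,-(v-m['cy'])/m['fy']*d,-d],-1)
    if n=='wrist':
        T=np.eye(4);T[:3,:3]=Ro.from_euler('xyz',o['tool_rot']).as_matrix();T[:3,3]=o['position'];T=T@m['hand_eye']
    else: T=np.linalg.inv(m['world_to_cam'])
    P=X@T[:3,:3].T+T[:3,3]; P[d==0]=np.nan
    return a,P,T
def st():
    o=get_obs();print({k:np.round(o[k],3).tolist() for k in('time_s','joint_positions','position','tool_rot','wrist_force','grip_width')})
E
python3 - <<'E'
from h import *
a,P,T=cloud('top'); s,S,_=cloud('side')
c=np.hstack([cv2.resize(a[185:250,245:405],None,fx=4.9,fy=4.9,interpolation=cv2.INTER_CUBIC)])
e=np.hstack([cv2.resize(s[90:225,300:385],(378,600),interpolation=cv2.INTER_CUBIC)])
c2=np.zeros((600,784,3),np.uint8); c2[:c.shape[0]]=c
f=cv2.resize(a[215:265,160:220],None,fx=5,fy=5);g=cv2.resize(s[145:225,305:350],None,fx=3.4,fy=3.4)
c2[320:320+f.shape[0],:f.shape[1]]=f;c2[320:320+g.shape[0],400:400+g.shape[1]]=g
cv2.imwrite('pics/z.png',c2)
for n,(u0,u1,v0,v1) in dict(L=(255,310,190,240),R=(338,392,190,240),st=(160,220,215,265)).items():
    Q=P[v0:v1,u0:u1].reshape(-1,3)
    for lo,hi in((.02,.05),(.055,.07),(.07,.09),(.09,.2)):
        q=Q[(Q[:,2]>lo)&(Q[:,2]<hi)]
        if len(q)>3: print(n,lo,len(q),q.mean(0).round(4),q.min(0).round(3),q.max(0).round(3))
    q=Q[(Q[:,2]>.07)&(Q[:,2]<.08)]
    if n=='st': print(cv2.minAreaRect((q[:,:2]*1000).astype(np.float32)))
E
```

```text
L 0.02 372 [0.5671 0.1902 0.0416] [0.548 0.145 0.024] [0.585 0.237 0.05 ]
L 0.055 183 [0.5442 0.1936 0.064 ] [0.526 0.176 0.055] [0.572 0.212 0.07 ]
L 0.07 124 [0.5507 0.192  0.0749] [0.535 0.175 0.07 ] [0.563 0.211 0.084]
R 0.02 373 [0.5638 0.0126 0.0415] [ 0.537 -0.035  0.025] [0.586 0.057 0.05 ]
R 0.055 209 [0.5395 0.006  0.0638] [ 0.521 -0.015  0.055] [0.567 0.028 0.07 ]
R 0.07 131 [0.5486 0.0086 0.0755] [ 0.531 -0.013  0.07 ] [0.562 0.025 0.083]
st 0.02 117 [0.4921 0.3537 0.0351] [0.459 0.343 0.02 ] [0.526 0.364 0.05 ]
st 0.055 73 [0.493  0.3566 0.0627] [0.46  0.344 0.055] [0.54  0.419 0.07 ]
st 0.07 868 [0.5011 0.3824 0.0744] [0.46  0.344 0.07 ] [0.544 0.43  0.09 ]
st 0.09 251 [0.5014 0.3817 0.134 ] [0.489 0.373 0.09 ] [0.515 0.4   0.152]
((502.83538818359375, 386.7042236328125), (71.48860168457031, 70.1123275756836), 73.34964752197266)
```

View pics/z.png

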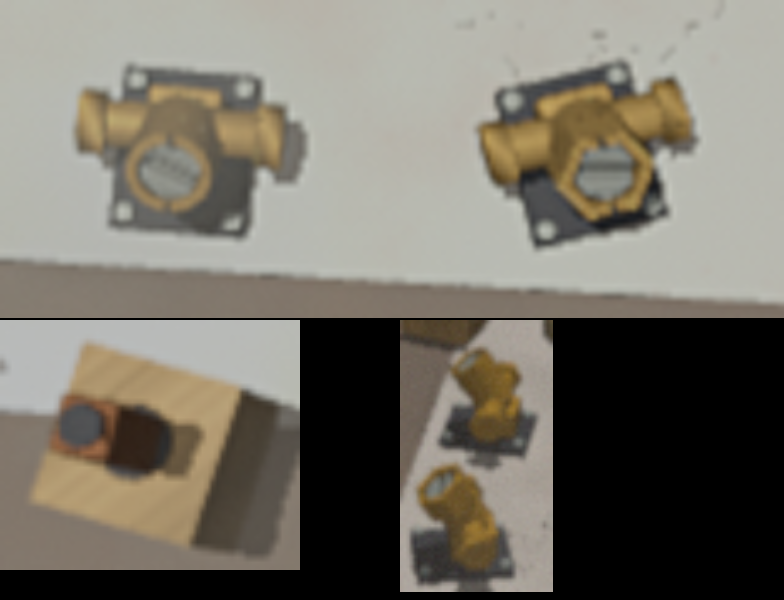

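```bash
python3 -m inch '[[[0.03,-0.0346,0,0],[0.03,-0.0346,0,0],[0.03,-0.0346,0,0],[0.03,-0.0346,0,0],[0.03,-0.0346,0,0]]]'; python3 -m inch '[[[0.03,-0.0346,0,0],[0.03,-0.0346,0,0],[0.03,-0.0346,0,0],[0.03,-0.0346,0,0],[0.03,-0.0346,0,0]]]'; python3 -c "from h import *;st()"
```

```text
time_s: 0.7
position: [0.3297, -0.3419, 0.4046]
tool_rot: [3.141, 0.0, 0.444]
wrist_force: [0.1, -0.3, 0.5]
grip_width: 0.0874
gripper_force: 0.0
time_s: 1.2
position: [0.3907, -0.1213, 0.4049]
tool_rot: [3.141, -0.0, 0.444]
wrist_force: [1.2, -0.6, -0.4]
grip_width: 0.0875
gripper_force: 0.0
{'time_s': 1.2, 'joint_positions': [0.517, 0.057, -0.345, 2.062, 0.023, 1.026, -0.966], 'position': [0.391, -0.121, 0.405], 'tool_rot': [3.141, -0.0, 0.444], 'wrist_force': [1.245, -0.555, -0.417], 'grip_width': 0.088}
```

```bash
python3 -m inch '[[[0.029,-0.0372,0,0],[0.029,-0.0372,0,0],[0.029,-0.0372,0,0],[0.029,-0.0372,0,0],[0.029,-0.0372,0,0]]]'; python3 -m inch '[[[0.029,-0.0372,0,0],[0.029,-0.0372,0,0],[0.029,-0.0372,0,0],[0.029,-0.0372,0,0],[0.029,-0.0372,0,0]]]' >/dev/null; python3 -m inch '[[[0.029,-0.0372,0,0],[0,0,0,0.15],[0,0,0,0.15],[0,0,0,0.15],[0,0,0,0]]]'
python3 - <<'E'
from h import *
st()
a,P,T=cloud('wrist');cv2.imwrite('pics/w1.png',a)
Q=P.reshape(-1,3);
q=Q[(Q[:,2]>.135)&(Q[:,2]<.17)&(abs(Q[:,0]-.5)<.04)&(abs(Q[:,1]-.385)<.04)]
print(len(q),q.mean(0),q.min(0),q.max(0));print(cv2.minAreaRect((q[:,:2]*1000).astype(np.float32)))
q=Q[(Q[:,2]>.065)&(Q[:,2]<.08)&(abs(Q[:,0]-.5)<.06)&(abs(Q[:,1]-.385)<.06)]
print(len(q),cv2.minAreaRect((q[:,:2]*1000).astype(np.float32)))
E
```

```text
time_s: 1.7
position: [0.4418, 0.1089, 0.4049]
tool_rot: [3.141, -0.001, 0.443]
wrist_force: [1.6, -0.5, 0.3]
grip_width: 0.0876
gripper_force: 0.0
time_s: 2.7
position: [0.503, 0.3835, 0.4043]
tool_rot: [3.141, 0.0, -0.008]
wrist_force: [0.2, -0.1, -0.4]
grip_width: 0.088
gripper_force: 0.0
{'time_s': 2.7, 'joint_positions': [-0.367, 0.477, -0.516, 1.55, 0.248, 1.181, -2.509], 'position': [0.503, 0.383, 0.404], 'tool_rot': [3.141, 0.0, -0.008], 'wrist_force': [0.164, -0.051, -0.429], 'grip_width': 0.088}
856 [0.50794576 0.38711511 0.14687285] [0.49194587 0.37435056 0.13522137] [0.51916094 0.40039027 0.15199741]
((505.62274169921875, 387.2925720214844), (24.05174446105957, 24.357553482055664), 78.36190795898438)
3274 ((505.38494873046875, 387.3125), (70.2689208984375, 70.8045654296875), 73.16143798828125)
```

View pics/w1.png

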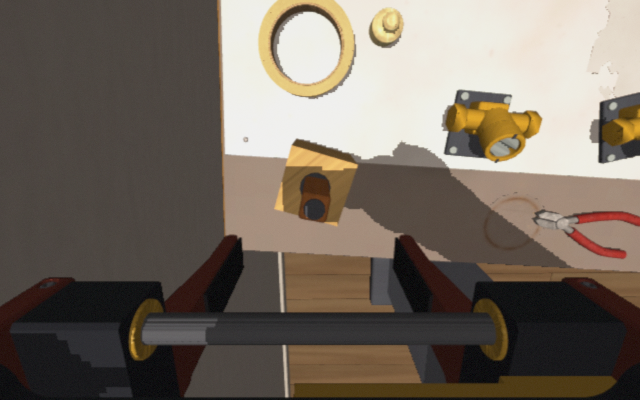

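```bash
python3 -m inch '[[[0,0,0,-0.15],[0,0,0,-0.15],[0,0,0,-0.15],[0,0,0,-0.15],[0,0,0,-0.15]]]' >/dev/null; python3 -m inch '[[[0,0,0,-0.15],[0,0,0,-0.15],[0,0,0,-0.15],[0,0,0,-0.15],[0.0042,0.0018,0,-0.025]]]'; python3 -m inch '[[[0,0,0.04,0],[0,0,0.04,0],[0,0,0.03,0],[0,0,0.011,0],[0,0,0,0]]]'; python3 -c "from h import *;st()"
```

```text
time_s: 3.75
position: [0.5061, 0.3865, 0.4046]
tool_rot: [-3.141, 0.0, 1.375]
wrist_force: [-0.5, -0.4, -0.1]
grip_width: 0.0876
gripper_force: 0.0
time_s: 4.25
position: [0.5057, 0.3869, 0.2824]
tool_rot: [-3.14, 0.002, 1.369]
wrist_force: [-0.7, 0.3, -0.0]
grip_width: 0.0879
gripper_force: 0.0
{'time_s': 4.25, 'joint_positions': [-0.224, 0.675, -0.752, 1.647, 0.52, 1.032, -1.344], 'position': [0.506, 0.387, 0.282], 'tool_rot': [-3.14, 0.002, 1.369], 'wrist_force': [-0.739, 0.27, -0.006], 'grip_width': 0.088}
```

```bash
python3 -m inch '[[[0,0,0,0],[0,0,0,0],[0,0,0,0],[0,0,0,0],[0,0,0,0]]]' 0 40; python3 -m inch '[[[0,0,0,0],[0,0,-0.02,0],[0,0,-0.04,0],[0,0,-0.04,0],[0,0,-0.04,0]]]'; python3 -m inch '[[[0,0,-0.04,0],[0,0,-0.04,0],[0,0,-0.04,0],[0,0,-0.04,0],[0,0,0,0]]]'
python3 - <<'E'
from h import *
st()
o=get_obs();p=o['position']
a,P,T=cloud('side');m=camera_model('side')
def pj(x):
    c=m['world_to_cam']@np.r_[x,1];return int(m['cx']+m['fx']*c[0]/-c[2]),int(m['cy']-m['fy']*c[1]/-c[2])
t=p-[0,0,.273];u,v=pj(t);print(u,v)
s=cv2.resize(a[max(v-60,0):v+15,max(u-30,0):u+30],None,fx=6,fy=6,interpolation=cv2.INTER_CUBIC)
w,_=capture('wrist')
w=w[100:400,150:500]
c=np.zeros((460,720,3),np.uint8);c[:s.shape[0],:s.shape[1]]=s[:460];c[:300,370:720]=w
cv2.imwrite('pics/s2.png',c)
E
```

```text
time_s: 4.75
position: [0.5059, 0.3871, 0.2842]
tool_rot: [3.141, -0.0, 1.369]
wrist_force: [-0.2, 1.0, 0.5]
grip_width: 0.0513
gripper_force: 0.0
time_s: 5.25
position: [0.5056, 0.387, 0.4251]
tool_rot: [-3.141, 0.0, 1.369]
wrist_force: [-0.2, 0.3, -0.4]
grip_width: 0.0115
gripper_force: 0.0
time_s: 5.75
position: [0.505, 0.3877, 0.5897]
tool_rot: [3.137, -0.007, 1.369]
wrist_force: [-0.1, 1.1, 0.3]
grip_width: 0.0004
gripper_force: 0.0
{'time_s': 5.75, 'joint_positions': [-0.202, 0.463, -0.849, 1.225, 0.344, 1.588, -1.188], 'position': [0.505, 0.388, 0.59], 'tool_rot': [3.137, -0.007, 1.369], 'wrist_force': [-0.073, 1.1, 0.322], 'grip_width': 0.0}
319 50
```

View pics/s2.png

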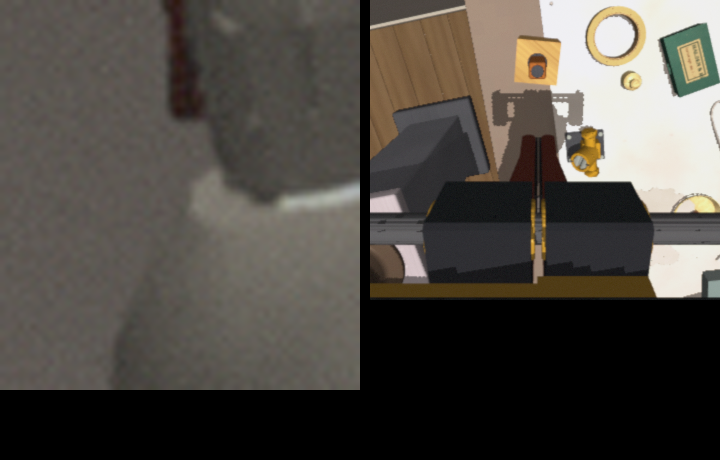

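```bash
python3 -m inch '[[[0,0,0.05,0],[0,0,0.05,0],[0,0,0.05,0],[0,0,0.03,0],[0,0,0,0]]]' 0.7; python3 -m inch '[[[0,0,0,0]]]';python3 -c "from h import *;st()"
```

```text
time_s: 6.35
position: [0.5052, 0.3852, 0.3974]
tool_rot: [-3.135, 0.008, 1.369]
wrist_force: [-1.1, -0.4, 0.3]
grip_width: 0.0369
gripper_force: 0.0
time_s: 6.45
position: [0.5058, 0.387, 0.4033]
tool_rot: [-3.14, 0.001, 1.369]
wrist_force: [0.4, -0.5, 0.8]
grip_width: 0.0447
gripper_force: 0.0
{'time_s': 6.45, 'joint_positions': [-0.187, 0.561, -0.814, 1.526, 0.421, 1.239, -1.265], 'position': [0.506, 0.387, 0.403], 'tool_rot': [-3.14, 0.001, 1.369], 'wrist_force': [0.406, -0.457, 0.842], 'grip_width': 0.045}
```

```bash
python3 -m inch '[[[0,0,0.04,0],[0,0,0.04,0],[0,0,0.03,0],[0,0,0.0105,0],[0,0,0,0]]]'; python3 -m inch '[[[0,0,0,0],[0,0,0,0],[0,0,0,0],[0,0,0,0],[0,0,0,0]]]' 0 40;python3 -m inch '[[[0,0,0,0],[0,0,0,0],[0,0,0,0]]]'
```

```text
time_s: 6.95
position: [0.506, 0.3874, 0.2836]
tool_rot: [-3.141, -0.0, 1.369]
wrist_force: [-0.6, 0.1, -0.5]
grip_width: 0.0617
gripper_force: 0.0
time_s: 7.45
position: [0.5059, 0.3871, 0.2836]
tool_rot: [3.141, -0.0, 1.369]
wrist_force: [-0.9, 0.7, 0.8]
grip_width: 0.0247
gripper_force: 0.6
time_s: 7.75
position: [0.5059, 0.3871, 0.2836]
tool_rot: [3.141, -0.0, 1.369]
wrist_force: [-1.4, -1.8, 5.2]
grip_width: 0.0244
gripper_force: 40.0
```

```bash
python3 -m inch '[[[0,0,-0.02,0],[0,0,-0.045,0],[0,0,-0.045,0],[0,0,-0.045,0],[0,0,-0.045,0]]]';python3 -m inch '[[[-0.045,-0.006,0,0],[-0.045,-0.006,0,0],[-0.045,-0.006,0,0],[-0.045,-0.006,0,0],[-0.045,-0.006,0,0]]]'; python3 -m inch '[[[-0.045,-0.006,0,0],[-0.042,-0.009,0,0],[0,0,0,0]]]'
python3 - <<'E'
from h import *
st()
o=get_obs();p=o['position']
a,P,T=cloud('side');m=camera_model('side')
def pj(x):
    c=m['world_to_cam']@np.r_[x,1];return int(m['cx']+m['fx']*c[0]/-c[2]),int(m['cy']-m['fy']*c[1]/-c[2])
t=p-[0,0,.273];u,v=pj(t);print(u,v)
s=cv2.resize(a[max(v-75,0):v+15,max(u-35,0):u+35],None,fx=6,fy=6,interpolation=cv2.INTER_CUBIC)
cv2.imwrite('pics/s3.png',s)
E
```

```text
time_s: 8.25
position: [0.5056, 0.3868, 0.4843]
tool_rot: [-3.141, 0.001, 1.369]
wrist_force: [0.1, 0.0, -2.6]
grip_width: 0.0235
gripper_force: 40.0
time_s: 8.75
position: [0.4304, 0.1709, 0.4823]
tool_rot: [-3.141, 0.001, 1.369]
wrist_force: [0.7, -0.8, -1.3]
grip_width: 0.0241
gripper_force: 40.0
time_s: 9.05
position: [0.3975, 0.0856, 0.4825]
tool_rot: [-3.141, 0.004, 1.361]
wrist_force: [0.3, 0.8, -1.7]
grip_width: 0.0236
gripper_force: 40.0
{'time_s': 9.05, 'joint_positions': [0.525, 0.007, -0.839, 1.922, 0.009, 1.217, -0.527], 'position': [0.397, 0.086, 0.482], 'tool_rot': [-3.141, 0.004, 1.361], 'wrist_force': [0.347, 0.797, -1.66], 'grip_width': 0.024}
264 126
```

View pics/s3.png

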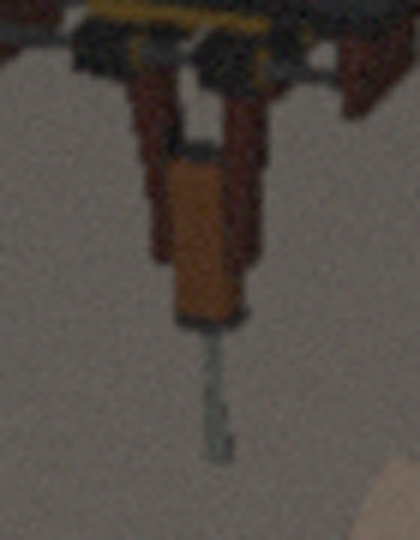

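```bash
python3 -m inch '[[[0,0,-0.05,0],[0,0,-0.05,0],[0,0,-0.05,0],[0,0,-0.05,0],[0,0,-0.05,0]]]';python3 -c "from h import *;st()"; python3 -m inch '[[[0,0,-0.05,0],[0,0,-0.05,0],[0,0,0,0]]]'; python3 -c "from h import *;st()"
```

```text
time_s: 9.6
position: [0.3987, 0.0915, 0.7352]
tool_rot: [3.141, -0.0, 1.37]
wrist_force: [0.7, 2.0, -0.3]
grip_width: 0.0238
gripper_force: 40.0
{'time_s': 9.6, 'joint_positions': [0.534, -0.035, -0.816, 1.385, -0.026, 1.781, -0.488], 'position': [0.399, 0.091, 0.735], 'tool_rot': [3.141, -0.0, 1.37], 'wrist_force': [0.683, 2.035, -0.288], 'grip_width': 0.024}
time_s: 9.9
position: [0.3916, 0.0883, 0.7886]
tool_rot: [3.096, -0.023, 1.368]
wrist_force: [-0.6, -0.1, -1.8]
grip_width: 0.0239
gripper_force: 40.0
{'time_s': 9.9, 'joint_positions': [0.72, -0.038, -0.977, 1.26, -0.034, 1.852, -0.47], 'position': [0.392, 0.088, 0.789], 'tool_rot': [3.096, -0.023, 1.368], 'wrist_force': [-0.617, -0.138, -1.83], 'grip_width': 0.024}
```

```bash
cat >> h.py <<'E'
def tz():
    o=get_obs();R=Ro.from_euler('xyz',o['tool_rot']).as_matrix();z=R[:,2]
    print('t',o['time_s'],'p',np.round(o['position'],3),'q',np.round(o['joint_positions'],2),'tilt',round(np.arccos(-z[2]),3),'head',round(np.arctan2(z[1],z[0]),3),'yaz',round(np.arctan2(R[1,1],R[0,1]),3))
E
python3 -m inch '[[[0,0,-0.05,0],[0,0,-0.05,0],[0,0,0,0]]]' >/dev/null; python3 -c "from h import *;tz()"; python3 -m inch '[[[0,0,-0.05,0],[0,0,-0.05,0],[0,0,0,0]]]'>/dev/null; python3 -c "from h import *;tz()"
```

```text
t 10.2 p [0.376 0.085 0.822] q [ 0.59 -0.08 -0.8   1.22 -0.07  1.85 -0.44] tilt 0.13 head 0.249 yaz -0.205
t 10.5 p [0.356 0.081 0.855] q [ 0.39 -0.12 -0.59  1.18 -0.08  1.85 -0.43] tilt 0.209 head 0.246 yaz -0.207
```

```bash
python3 -m inch '[[[0,0,-0.05,0],[0,0,-0.05,0],[0,0,-0.05,0],[0,0,-0.05,0],[0,0,0,0]]]' >/dev/null; python3 -c "from h import *;tz()"; python3 -m inch '[[[0,0,-0.05,0],[0,0,-0.05,0],[0,0,-0.05,0],[0,0,-0.05,0],[0,0,0,0]]]'>/dev/null; python3 -c "from h import *;tz()"
```

```text
t 11.0 p [0.302 0.068 0.916] q [ 0.17 -0.21 -0.35  1.11 -0.09  1.85 -0.43] tilt 0.369 head 0.238 yaz -0.228
t 11.5 p [0.272 0.061 0.966] q [-0.16 -0.24 -0.16  1.03  0.01  1.85 -0.52] tilt 0.499 head 0.23 yaz -0.254
```

```bash
python3 -m inch '[[[0,0,-0.05,0],[0,0,-0.05,0],[0,0,-0.05,0],[0,0,0,0]]]' >/dev/null; python3 -c "from h import *;tz()"
```

```text
t 11.9 p [0.254 0.056 1.006] q [-0.18 -0.24 -0.15  0.93  0.03  1.85 -0.53] tilt 0.603 head 0.221 yaz -0.286
```

```bash
python3 -m inch '[[[0,0,0.02,-0.15],[0,0,0.02,-0.15],[0,0,0.02,-0.15],[0,0,0.02,-0.15],[0,0,0.02,-0.15]]]' >/dev/null;  python3 -m inch '[[[0,0,0,-0.15],[0,0,0,-0.15],[0,0,0,-0.15],[0,0,0,-0.15],[0,0,0,-0.15]]]' >/dev/null; python3 -m inch '[[[0,0,0,-0.15],[0,0,0,0]]]'>/dev/null
python3 - <<'E'
from h import *
tz()
o=get_obs();R=Ro.from_euler('xyz',o['tool_rot']).as_matrix()
t=np.array([.54,.007,.058])-R[:,2]*(.273+.07);print(t,(t-o['position'])@R)
a,P,T=cloud('wrist');Q=P.reshape(-1,3)
q=Q[(Q[:,2]>.03)&(Q[:,2]<.1)&(abs(Q[:,0]-.55)<.06)&(abs(Q[:,1])<.07)];print(len(q))
cv2.imwrite('pics/w4.png',a)
E
```

```text
t 13.1 p [0.31  0.069 0.922] q [-0.46 -0.28  0.01  1.21  0.13  1.63  1.04] tilt 0.598 head 0.22 yaz 1.501
[ 0.35144294 -0.03512441  0.34140919] [ 0.25621353 -0.20993597  0.48962561]
606
```

```bash
python3 -m inch '[[[0.0197,-0.0162,0.0377,0],[0.0197,-0.0162,0.0377,0],[0.0197,-0.0162,0.0377,0],[0.0197,-0.0162,0.0377,0],[0.0197,-0.0162,0.0377,0]]]' >/dev/null; python3 -c "from h import *;tz()"; python3 -m inch '[[[0.0197,-0.0162,0.0377,0],[0.0197,-0.0162,0.0377,0],[0.0197,-0.0162,0.0377,0],[0.0197,-0.0162,0.0377,0],[0,0,0,0]]]'
python3 - <<'E'
from h import *
tz()
o=get_obs();R=Ro.from_euler('xyz',o['tool_rot']).as_matrix()
t=np.array([.54,.007,.058])-R[:,2]*(.273+.07);print(t,(t-o['position'])@R)
a,P,T=cloud('wrist');cv2.imwrite('pics/w5.png',a[:300,120:560])
np.savez('w5.npz',a=a,P=P,T=T,R=R,p=o['position'])
E
```

```text
t 13.65 p [0.364 0.047 0.786] q [ 0.1  -0.29 -0.22  1.54 -0.11  1.33  1.31] tilt 0.557 head 0.223 yaz 1.493
time_s: 14.15
position: [0.3848, 0.013, 0.6051]
tool_rot: [2.938, 0.492, 2.965]
wrist_force: [-0.4, -0.5, -1.7]
grip_width: 0.0237
gripper_force: 40.0
t 14.15 p [0.385 0.013 0.605] q [ 0.18 -0.29 -0.22  1.94 -0.19  0.97  1.46] tilt 0.529 head 0.234 yaz 1.491
[ 0.37156123 -0.03318784  0.35407823] [ 0.12300554 -0.09093244  0.20477913]
```

View pics/w5.png

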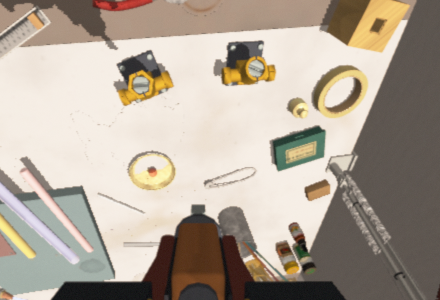

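```bash
python3 -m inch '[[[0.0205,-0.0152,0.0341,0],[0.0205,-0.0152,0.0341,0],[0.0205,-0.0152,0.0341,0],[0.0205,-0.0152,0.0341,0],[0.0205,-0.0152,0.0341,0]]]' >/dev/null; python3 -c "from h import *;tz()"; python3 -m inch '[[[0.02,-0.0152,0.02,0],[0,0,0,0]]]'
python3 - <<'E'
from h import *
tz()
o=get_obs();R=Ro.from_euler('xyz',o['tool_rot']).as_matrix()
t=np.array([.54,.007,.058])-R[:,2]*(.273+.07);print(t,(t-o['position'])@R)
a,P,T=cloud('wrist')
np.savez('w6.npz',a=a,P=P,T=T,R=R,p=o['position'])
m=camera_model('wrist')
c=np.linalg.inv(T)@[.54,.007,.06,1];u=int(m['cx']+m['fx']*c[0]/-c[2]);v=int(m['cy']-m['fy']*c[1]/-c[2]);print(u,v)
u0,v0=max(u-65,0),max(v-50,0);print(u0,v0)
cv2.imwrite('pics/w6.png',cv2.resize(a[v0:v0+100,u0:u0+130],None,fx=6,fy=6,interpolation=cv2.INTER_CUBIC))
E
```

```text
t 14.7 p [ 0.381 -0.024  0.406] q [ 0.13 -0.15 -0.12  2.32 -0.32  0.45  1.71] tilt 0.551 head 0.229 yaz 1.499
time_s: 14.9
position: [0.3709, -0.0342, 0.3738]
tool_rot: [2.935, 0.504, 2.967]
wrist_force: [-0.2, -0.0, -2.1]
grip_width: 0.0239
gripper_force: 40.0
t 14.9 p [ 0.371 -0.034  0.374] q [ 0.1  -0.12 -0.07  2.38 -0.4   0.38  1.81] tilt 0.542 head 0.235 yaz 1.497
[ 0.36800917 -0.03409573  0.35190355] [ 0.01306391 -0.00403432  0.01729863]
314 171
249 121
```

View pics/w6.png

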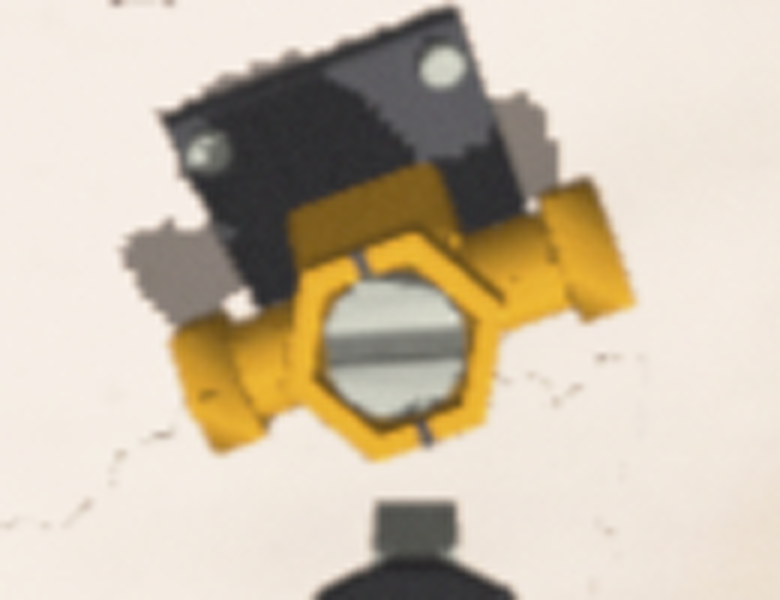

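Run:
```python
from h import *
D=np.load('w6.npz');P,T,R,p=D['P'],D['T'],D['R'],D['p'];m=camera_model('wrist')
def pj(x):
    c=np.linalg.inv(T)@np.r_[x,1];return m['cx']+m['fx']*c[0]/-c[2],m['cy']-m['fy']*c[1]/-c[2]
cu,cv=249+396/6,121+349/6
v,u=np.indices(P.shape[:2]);r=np.hypot(u-cu,v-cv)
def fit(q):
    for _ in range(3):
        c=q.mean(0);n=np.linalg.svd(q-c)[2][2];e=(q-c)@n;q=q[abs(e)<2*e.std()+1e-4]
    return c,n*np.sign(n[2]),e.std()
k=(r<9.5)&(abs(v-cv)>4)&np.isfinite(P[...,2])
c,n,s=fit(P[k]);print('face',c,n,s,k.sum(),'tilt',np.arccos(n[2]),'head',np.arctan2(-n[1],-n[0]))
k=(r<8)&(abs(v-cv)<1.2);print('floor',np.nanmedian(P[k],0), ((P[k]-c)@n).round(4).min())
d=np.array([(cu-m['cx'])/m['fx'],-(cv-m['cy'])/m['fy'],-1]);d=T[:3,:3]@d;o=T[:3,3]
f=o+d*((c-o)@n)/(d@n);print('centre face',f);
t=f-.007*n;print('slot',t)
tip=p+R[:,2]*.273;print('tip px',pj(tip),'seen',318.5,204.7)
print('slot in tool rel tip',(t-tip)@R)
for tz_ in(.25,.26,.27,.273,.28):print(tz_,pj(p+R[:,2]*tz_))
mk=[];
for (a,b) in((362,265),(427,430)):
    d=T[:3,:3]@np.array([(249+a/6-m['cx'])/m['fx'],-(121+b/6-m['cy'])/m['fy'],-1]);c2=c+.003*n;mk.append(o+d*((c2-o)@n)/(d@n))
e=(mk[0]-mk[1])@R;print('marks mid',np.mean(mk,0),'dir tool',e)
```

```text
face [0.54165686 0.00591018 0.07015518] [-0.55130654 -0.10975201  0.82705235] 0.0006110574247689944 137 tilt 0.5969528147383352 head 0.19650712154104846
floor [0.54608382 0.00654418 0.0657684 ] -0.0086
centre face [0.54211348 0.00597753 0.0704685 ]
slot [0.54597263 0.0067458  0.06467913]
tip px (np.float64(317.2954715414002), np.float64(204.73801853857233)) seen 318.5 204.7
slot in tool rel tip [ 0.00464768 -0.00265431  0.08453993]
0.25 (np.float64(317.2509200472902), np.float64(213.46873615789784))
0.26 (np.float64(317.2712418219878), np.float64(209.4862956145899))
0.27 (np.float64(317.2900836667686), np.float64(205.79387565214893))
0.273 (np.float64(317.2954715414002), np.float64(204.73801853857233))
0.28 (np.float64(317.3076015653686), np.float64(202.36090827326342))
marks mid [0.5399388  0.00556371 0.0725913 ] dir tool [ 0.03032697 -0.01176462  0.0017796 ]
```

```bash
python3 -m inch '[[[0.0024,-0.002,0.02,-0.05],[0.0023,-0.0018,0.02,0],[0,0,0.02,0],[0,0,0,0],[0,0,0,0]]]'
python3 - <<'E'
from h import *
tz()
o=get_obs();R=Ro.from_euler('xyz',o['tool_rot']).as_matrix()
t=np.array([.5460,.0067,.0647]);tip=o['position']+R@[0,.0011,.273];print((t-tip)@R)
print('ang err',np.arccos(-R[:,2]@[-.5728*np.cos(.2),-.5728*np.sin(.2),.8196]))
E
```

```text
time_s: 15.45
position: [0.3983, -0.0295, 0.3225]
tool_rot: [2.962, 0.521, 3.026]
wrist_force: [0.5, 0.5, -1.2]
grip_width: 0.0239
gripper_force: 40.0
t 15.45 p [ 0.398 -0.029  0.323] q [ 0.04  0.03 -0.03  2.4  -0.62  0.21  2.09] tilt 0.548 head 0.233 yaz 1.545
[ 0.00460101 -0.00144649  0.02627433]
ang err 0.06589902340770269
```

```bash
python3 -m inch '[[[0.0046,-0.0014,0.005,0],[0,0,0.006,0],[0,0,0,0]]]'
cat > e.py <<'E'
from h import *
tz()
o=get_obs();R=Ro.from_euler('xyz',o['tool_rot']).as_matrix()
t=np.array([.5460,.0067,.0647]);tip=o['position']+R@[0,.0011,.273];print((t-tip)@R)
print('ang err',np.arccos(-R[:,2]@[-.5728*np.cos(.2),-.5728*np.sin(.2),.8196]),o['wrist_force'].round(1),o['ft_torque'].round(2))
E
python3 e.py
```

```text
time_s: 15.75
position: [0.399, -0.0295, 0.3101]
tool_rot: [2.963, 0.521, 3.026]
wrist_force: [0.8, 1.0, -1.6]
grip_width: 0.0238
gripper_force: 40.0
t 15.75 p [ 0.399 -0.03   0.31 ] q [ 0.06  0.06 -0.06  2.42 -0.74  0.18  2.21] tilt 0.548 head 0.232 yaz 1.544
[-0.00103023  0.000696    0.01534497]
ang err 0.0659368438988884 [ 0.8  1.  -1.6] [-0.13  0.54  0.04]
```

```bash
python3 -m inch '[[[-0.001,0.0006,0.005,0],[0,0,0.005,0],[0,0,0.004,0],[0,0,0,0]]]'; python3 e.py
```

```text
time_s: 16.15
position: [0.4064, -0.0273, 0.2981]
tool_rot: [2.963, 0.519, 3.026]
wrist_force: [0.0, -0.1, -2.1]
grip_width: 0.024
gripper_force: 40.0
t 16.15 p [ 0.406 -0.027  0.298] q [ 0.09  0.1  -0.09  2.41 -0.85  0.15  2.32] tilt 0.546 head 0.233 yaz 1.544
[-0.00120236  0.0002148   0.00103914]
ang err 0.06743060723951047 [ 0.  -0.1 -2.1] [-0.01  0.71  0.07]
```

```bash
python3 -m inch '[[[-0.0008,0,0.0015,0],[0,0,0.0015,0],[0,0,0,0]]]'; python3 e.py
```

```text
time_s: 16.45
position: [0.408, -0.0274, 0.2966]
tool_rot: [2.963, 0.52, 3.026]
wrist_force: [-19.4, -2.8, 24.1]
grip_width: 0.024
gripper_force: 40.0
t 16.45 p [ 0.408 -0.027  0.297] q [ 0.09  0.1  -0.09  2.41 -0.88  0.14  2.35] tilt 0.548 head 0.232 yaz 1.544
[-0.00020157  0.00053286 -0.00095134]
ang err 0.0660126050456655 [-19.4  -2.8  24.1] [0.32 1.59 0.36]
```

```bash
python3 -m inch '[[[0,0,-0.0006,0],[0,0,0,0.05],[0,0,0,0.1],[0,0,0,0.1],[0,0,0,0.1]]]'; python3 e.py;  python3 -m inch '[[[0,0,0,0.1],[0,0,0,0.1],[0,0,0,0.1],[0,0,0,0.1],[0,0,0,0]]]'; python3 e.py
```

```text
time_s: 16.95
position: [0.4074, -0.0273, 0.2966]
tool_rot: [2.787, 0.425, 2.642]
wrist_force: [-16.3, -1.3, 16.8]
grip_width: 0.0239
gripper_force: 40.0
t 16.95 p [ 0.407 -0.027  0.297] q [ 0.01  0.1  -0.01  2.42 -0.92  0.15  2.03] tilt 0.546 head 0.233 yaz 1.223
[-0.00043022  0.00061664 -0.0006821 ]
ang err 0.0672614242975482 [-16.3  -1.3  16.8] [0.04 1.69 0.34]
time_s: 17.45
position: [0.4074, -0.0273, 0.2966]
tool_rot: [2.655, 0.259, 2.255]
wrist_force: [-15.4, -2.6, 18.0]
grip_width: 0.0239
gripper_force: 40.0
t 17.45 p [ 0.407 -0.027  0.297] q [-0.05  0.1   0.06  2.42 -0.96  0.16  1.67] tilt 0.546 head 0.234 yaz 0.819
[ 0.00014897  0.00068424 -0.00070007]
ang err 0.06736046301241462 [-15.4  -2.6  18. ] [-0.07  1.76  0.29]
```

```bash
python3 -m inch '[[[0,0,0,0.1],[0,0,0,0.1],[0,0,0,0.1],[0,0,0,0.1],[0,0,0,0.1]]]'; python3 -m inch '[[[0,0,0,0.1],[0,0,0,0.03],[0,0,0,0],[0,0,0,0]]]';python3 - <<'E'
exec(open('e.py').read())
a,P,T=cloud('wrist');m=camera_model('wrist')
c=np.linalg.inv(T)@[.542,.006,.07,1];u=int(m['cx']+m['fx']*c[0]/-c[2]);v=int(m['cy']-m['fy']*c[1]/-c[2])
u0,v0=u-50,v-45;print(u,v)
cv2.imwrite('pics/w7.png',cv2.resize(a[v0:v0+75,u0:u0+100],None,fx=7,fy=7,interpolation=cv2.INTER_CUBIC))
E
```

```text
time_s: 17.95
position: [0.4073, -0.0273, 0.2966]
tool_rot: [2.595, 0.007, 1.817]
wrist_force: [-15.9, -2.1, 16.6]
grip_width: 0.0241
gripper_force: 40.0
time_s: 18.35
position: [0.4073, -0.0273, 0.2965]
tool_rot: [2.598, -0.058, 1.71]
wrist_force: [-15.8, -1.8, 18.0]
grip_width: 0.0235
gripper_force: 40.0
t 18.35 p [ 0.407 -0.027  0.297] q [-0.12  0.1   0.13  2.42 -0.99  0.16  1.08] tilt 0.546 head 0.235 yaz 0.104
[ 0.00097422  0.00041303 -0.00071988]
ang err 0.06759821516843628 [-15.8  -1.8  18. ] [0.07 1.88 0.4 ]
318 206
```

View pics/w7.png

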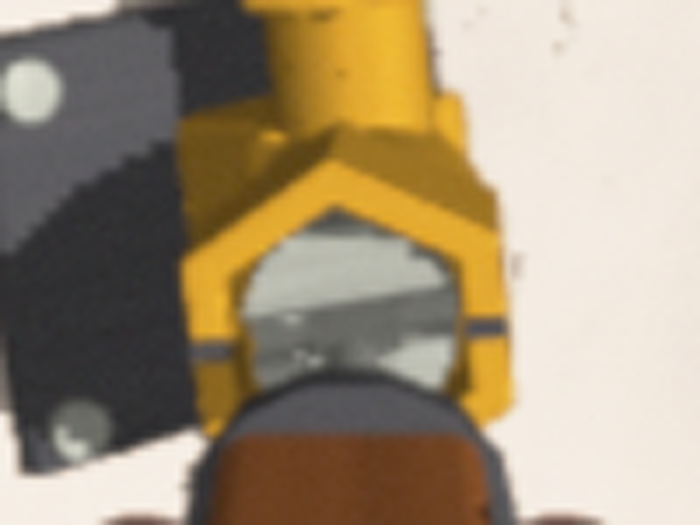

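```bash
python3 -m inch '[[[0,0,0,0.06],[0,0,0,0],[0,0,0,0],[0,0,0,0],[0,0,0,0]]]'; python3 e.py
```

```text
time_s: 18.9
position: [0.4073, -0.0273, 0.2965]
tool_rot: [2.602, -0.089, 1.658]
wrist_force: [-16.3, -1.1, 17.5]
grip_width: 0.0237
gripper_force: 40.0
t 18.9 p [ 0.407 -0.027  0.297] q [-0.12  0.1   0.13  2.42 -0.99  0.16  1.02] tilt 0.546 head 0.235 yaz 0.034
[ 0.00106116  0.00032794 -0.00071089]
ang err 0.06757807305654753 [-16.3  -1.1  17.5] [0.05 1.87 0.4 ]
```

```bash
python3 -m inch '[[[0,0,-0.0005,-0.07],[0,0,-0.01,0],[0,0,-0.02,0],[0,0,-0.04,0],[0,0,-0.04,0]]]'>/dev/null; python3 -m inch '[[[0,0,-0.02,0],[0,0,0,0]]]' >/dev/null
python3 - <<'E'
exec(open('e.py').read())
a,P,T=cloud('wrist');m=camera_model('wrist')
np.savez('w8.npz',a=a,P=P,T=T,R=R)
p=o['position']
for w in([0,0,.25],[-.05,0,.2],[0.,0,.1],[-.1,0,0]): print(w,(np.array(w)@R).round(4))
c=np.linalg.inv(T)@[.542,.006,.07,1];u=int(m['cx']+m['fx']*c[0]/-c[2]);v=int(m['cy']-m['fy']*c[1]/-c[2])
u0,v0=u-50,max(v-40,0)
cv2.imwrite('pics/w8.png',cv2.resize(a[v0:v0+80,u0:u0+100],None,fx=7,fy=7,interpolation=cv2.INTER_CUBIC))
E
```

```text
t 19.6 p [ 0.349 -0.041  0.399] q [-0.19 -0.24  0.21  2.39 -0.21  0.45  0.32] tilt 0.553 head 0.24 yaz 0.117
[-0.00113304 -0.00430023  0.11795034]
ang err 0.06226449484281231 [ 0.3 -0.5 -0.9] [-0.21  0.53 -0.05]
[0, 0, 0.25] [ 0.0138  0.1306 -0.2127]
[-0.05, 0, 0.2] [ 0.0185  0.0621 -0.1957]
[0.0, 0, 0.1] [ 0.0055  0.0522 -0.0851]
[-0.1, 0, 0] [ 0.015  -0.0847 -0.051 ]
```

View pics/w8.png

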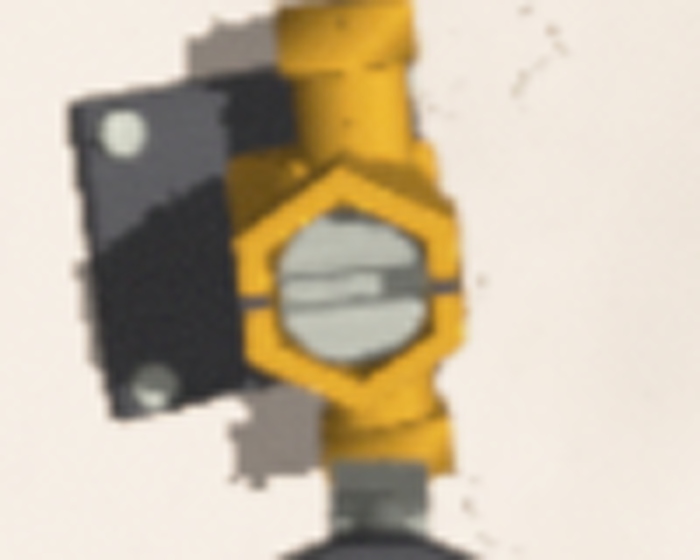

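```bash
python3 -m inch '[[[0.0037,0.0124,-0.039,0],[0.0037,0.0124,-0.039,0],[0.0037,0.0124,-0.039,0],[0.0037,0.0124,-0.039,0],[0,0,0,0]]]'>/dev/null; python3 -c "from h import *;tz()"; python3 -m inch '[[[0.006,-0.034,-0.02,0],[0.006,-0.034,-0.02,0],[0.006,-0.034,-0.02,0],[0.006,-0.034,-0.02,0],[0,0,0,0]]]'>/dev/null; python3 -c "from h import *;tz()"
```

```text
t 20.15 p [ 0.353 -0.054  0.505] q [ 0.34 -0.29 -0.17  2.17 -0.36  0.79  0.49] tilt 0.535 head 0.257 yaz 0.11
t 20.65 p [ 0.287 -0.098  0.443] q [ 0.52 -0.29 -0.09  2.31 -0.58  0.89  0.88] tilt 0.516 head 0.53 yaz 0.073
```

```bash
cat >> h.py <<'E'
def go(t,v=.045):
    o=get_obs();R=Ro.from_euler('xyz',o['tool_rot']).as_matrix();d=(np.array(t)-o['position'])@R
    n=max(1,int(np.ceil(np.linalg.norm(d)/v)));print('rows',n,np.round(d/n,4).tolist())
E
python3 - <<'E'
from h import *
go([.3,-.3,.6])
s,S,_=cloud('side');q=S.reshape(-1,3)
k=(q[:,2]>.15)&(q[:,0]<.25)&(q[:,1]<.0);print(k.sum(),np.nanpercentile(q[k],[0,5,50,95,100],axis=0).round(2))
o=get_obs();R=Ro.from_euler('xyz',o['tool_rot']).as_matrix();print(R.round(3))
E
```

```text
rows 6 [-0.0278, 0.0116, -0.0302]
10066 [[-0.12 -0.2   0.15]
 [-0.07 -0.17  0.18]
 [ 0.   -0.04  0.36]
 [ 0.24 -0.01  0.56]
 [ 0.25 -0.    0.58]]
[[-0.17   0.888  0.427]
 [ 0.967  0.065  0.248]
 [ 0.192  0.455 -0.87 ]]
```

```bash
python3 -m inch '[[[-0.0278,0.0116,-0.0302,0],[-0.0278,0.0116,-0.0302,0],[-0.0278,0.0116,-0.0302,0],[-0.0278,0.0116,-0.0302,0],[-0.0278,0.0116,-0.0302,0]]]'>/dev/null; python3 -c "
from h import *
tz();go([0,-.42,.62])"
```

```text
t 21.2 p [ 0.301 -0.266  0.578] q [ 0.61 -0.14  0.18  1.88 -0.5   1.29  1.04] tilt 0.517 head 0.524 yaz 0.079
rows 8 [-0.0111, -0.0323, -0.0255]
```

```bash
python3 -m inch '[[[-0.0111,-0.0323,-0.0255,0],[-0.0111,-0.0323,-0.0255,0],[-0.0111,-0.0323,-0.0255,0],[-0.0111,-0.0323,-0.0255,0],[-0.0111,-0.0323,-0.0255,0]]]'>/dev/null; python3 -m inch '[[[-0.0111,-0.0323,-0.0255,0],[-0.0111,-0.0323,-0.0255,0],[-0.0111,-0.0323,-0.0255,0],[0,0,0,0.15],[0,0,0,0.15]]]'; python3 -m inch '[[[0,0,0,0.15],[0,0,0,0.15],[0,0,0,0.15],[0,0,0,0.15],[0,0,0,0.15]]]'>/dev/null;python3 -c "
from h import *
tz();go([-.3,-.27,.66])"
```

```text
time_s: 22.2
position: [-0.0006, -0.4209, 0.6187]
tool_rot: [2.734, -0.324, 1.461]
wrist_force: [1.4, -0.4, -2.4]
grip_width: 0.0239
gripper_force: 40.0
t 22.7 p [ 0.    -0.42   0.619] q [ 0.92 -0.    0.72  1.67 -0.43  1.76  0.7 ] tilt 0.515 head 0.527 yaz -0.94
rows 8 [-0.0132, -0.037, -0.0158]
```

```bash
python3 -m inch '[[[-0.0132,-0.037,-0.0158,0],[-0.0132,-0.037,-0.0158,0],[-0.0132,-0.037,-0.0158,0],[-0.0132,-0.037,-0.0158,0],[0,0,0,0]]]'; python3 -c "
from h import *
tz();go([-.3,-.27,.66])"
```

```text
time_s: 23.2
position: [-0.1135, -0.355, 0.6424]
tool_rot: [3.058, -0.493, 0.675]
wrist_force: [0.0, -0.3, -2.4]
grip_width: 0.0242
gripper_force: 40.0
t 23.2 p [-0.113 -0.355  0.642] q [ 0.64 -0.24  1.06  1.69 -0.21  1.85  0.71] tilt 0.499 head 0.499 yaz -0.936
rows 5 [-0.0146, -0.0355, -0.0149]
```

```bash
python3 -m inch '[[[-0.0146,-0.0355,-0.0149,0],[-0.0146,-0.0355,-0.0149,0],[-0.0146,-0.0355,-0.0149,0],[-0.0146,-0.0355,-0.0149,0],[0,0,0,0]]]'>/dev/null; python3 -c "
from h import *
tz();go([-.3,-.27,.7])"
```

```text
t 23.7 p [-0.244 -0.287  0.606] q [ 0.81 -0.29  1.19  1.74 -0.06  1.85  0.99] tilt 0.467 head 0.42 yaz -0.956
rows 3 [0.0036, -0.0124, -0.0345]
```

```bash
python3 -m inch '[[[0.003,-0.012,-0.035,0],[0,0,-0.045,0],[0,0,-0.045,0],[0,0,-0.045,0],[0,0,0,0]]]'>/dev/null; python3 -c "
from h import *
tz()"
```

```text
t 24.2 p [-0.249 -0.312  0.635] q [ 1.01 -0.12  1.11  1.65 -0.12  1.85  1.16] tilt 0.381 head 0.4 yaz -0.944
```

```bash
python3 -m inch '[[[0,0,-0.05,0],[0,0,-0.05,0],[0,0,-0.05,0],[0,0,-0.05,0],[0,0,0,0]]]'>/dev/null; python3 -c "
from h import *
tz()";python3 -m inch '[[[0,0,-0.05,0],[0,0,-0.05,0],[0,0,-0.05,0],[0,0,-0.05,0],[0,0,0,0]]]'>/dev/null; python3 -c "
from h import *
tz()"
```

```text
t 24.7 p [-0.262 -0.308  0.665] q [ 1.02 -0.16  1.09  1.59 -0.09  1.85  1.11] tilt 0.322 head 0.258 yaz -0.967
t 25.2 p [-0.272 -0.317  0.705] q [ 1.17 -0.11  0.98  1.49 -0.13  1.85  1.16] tilt 0.258 head -0.003 yaz -0.969
```

```bash
python3 -c "
from h import *
go([-.42,-.08,.72])"
```

```text
rows 7 [0.0033, -0.0391, -0.0075]
```

```bash
python3 -m inch '[[[0.0033,-0.0391,-0.0075,0],[0.0033,-0.0391,-0.0075,0],[0.0033,-0.0391,-0.0075,0],[0.0033,-0.0391,-0.0075,0],[0.0033,-0.0391,-0.0075,0]]]'>/dev/null; python3 -c "
from h import *
tz();go([-.42,-.08,.76])"
```

```text
t 25.7 p [-0.363 -0.16   0.683] q [ 1.83 -0.12  0.75  1.56 -0.07  1.85  1.6 ] tilt 0.239 head -0.1 yaz -0.969
rows 3 [0.005, -0.0285, -0.0301]
```

```bash
python3 -m inch '[[[0.005,-0.0285,-0.03,0],[0.003,-0.0285,-0.03,0],[0,0,-0.05,0],[0,0,-0.05,0],[0,0,0,0]]]'>/dev/null; python3 -c "
from h import *
tz()";python3 -m inch '[[[0,0,-0.05,0],[0,0,-0.05,0],[0,0,-0.05,0],[0,0,-0.05,0],[0,0,0,0]]]'>/dev/null; python3 -c "
from h import *
tz()"
```

```text
t 26.2 p [-0.393 -0.121  0.725] q [ 2.3  -0.07  0.44  1.44 -0.09  1.85  1.75] tilt 0.152 head -0.499 yaz -0.971
t 26.7 p [-0.385 -0.109  0.792] q [ 2.42 -0.1   0.33  1.32 -0.1   1.85  1.75] tilt 0.137 head -1.642 yaz -0.969
```

```bash
python3 -c "
from h import *
go([-.28,-.36,.62])"
```

```text
rows 8 [-0.0048, 0.0308, 0.0254]
```

```bash
python3 -m inch '[[[-0.0048,0.0308,0.0254,0],[-0.0048,0.0308,0.0254,0],[-0.0048,0.0308,0.0254,0],[-0.0048,0.0308,0.0254,0],[-0.0048,0.0308,0.0254,0]]]'>/dev/null; python3 -m inch '[[[-0.0048,0.0308,0.0254,0],[-0.0048,0.0308,0.0254,0],[-0.0048,0.0308,0.0254,0]]]'>/dev/null; python3 -c "
from h import *
tz();go([.1,-.45,.6])"
```

```text
t 27.5 p [-0.28  -0.361  0.616] q [ 2.19 -0.03 -0.04  1.66 -0.07  1.4   1.19] tilt 0.132 head -1.614 yaz -0.969
rows 9 [0.0295, 0.0316, 0.0028]
```

```bash
python3 -m inch '[[[0.0295,0.0316,0.0028,0],[0.0295,0.0316,0.0028,0],[0.0295,0.0316,0.0028,0],[0.0295,0.0316,0.0028,0],[0.0295,0.0316,0.0028,0]]]'>/dev/null; python3 -m inch '[[[0.0295,0.0316,0.0028,0],[0.0295,0.0316,0.0028,0],[0.0295,0.0316,0.0028,0],[0.0295,0.0316,0.0028,0]]]'>/dev/null; python3 -c "
from h import *
tz();go([.36,-.12,.6])"
```

```text
t 28.4 p [ 0.1   -0.448  0.601] q [ 1.8   0.   -0.57  1.66  0.05  1.36  0.25] tilt 0.132 head -1.641 yaz -0.969
rows 10 [0.0398, -0.0123, -0.0045]
```

```bash
python3 -m inch '[[[0.0398,-0.0123,-0.0045,0],[0.0398,-0.0123,-0.0045,0],[0.0398,-0.0123,-0.0045,0],[0.0398,-0.0123,-0.0045,0],[0.0398,-0.0123,-0.0045,0]]]'>/dev/null; python3 -m inch '[[[0.0398,-0.0123,-0.0045,0],[0.0398,-0.0123,-0.0045,0],[0.0398,-0.0123,-0.0045,0],[0.0398,-0.0123,-0.0045,0],[0.0398,-0.0123,-0.0045,0]]]'>/dev/null; python3 -c "
from h import *
tz();go([.27,.27,.7])"
```

```text
t 29.4 p [ 0.359 -0.119  0.6  ] q [ 1.56 -0.25 -1.11  1.75 -0.1   1.45 -0.5 ] tilt 0.134 head -1.652 yaz -0.969
rows 10 [0.0135, -0.0358, -0.015]
```

```bash
python3 -m inch '[[[0.0135,-0.0358,-0.015,0],[0.0135,-0.0358,-0.015,0],[0.0135,-0.0358,-0.015,0],[0.0135,-0.0358,-0.015,0],[0.0135,-0.0358,-0.015,0]]]'>/dev/null; python3 -m inch '[[[0.0135,-0.0358,-0.015,0],[0.0135,-0.0358,-0.015,0],[0.0135,-0.0358,-0.015,0],[0.0135,-0.0358,-0.015,0],[0.0135,-0.0358,-0.015,0]]]'>/dev/null; python3 -c "
from h import *
tz()"
```

```text
t 30.4 p [0.276 0.243 0.692] q [ 0.63 -0.22 -1.17  1.52 -0.09  1.78 -1.51] tilt 0.137 head -1.648 yaz -0.968
```

Raise here to saturate joint 6 and bring the tilt down.

```bash
python3 -m inch '[[[0,0,-0.05,0],[0,0,-0.05,0],[0,0,-0.05,0],[0,0,0,0]]]'>/dev/null; python3 -c "
from h import *
tz()"; python3 -m inch '[[[0,0,-0.05,0],[0,0,-0.05,0],[0,0,0,0]]]'>/dev/null; python3 -c "
from h import *
tz()"
```

```text
t 30.8 p [0.284 0.253 0.747] q [ 0.58 -0.14 -1.21  1.38 -0.03  1.85 -1.6 ] tilt 0.107 head -1.308 yaz -0.962
t 31.1 p [0.276 0.256 0.769] q [ 0.25 -0.12 -0.98  1.34  0.02  1.85 -1.69] tilt 0.112 head -0.758 yaz -0.97
```

```bash
cat >> h.py <<'E'
def tipgo(zt,x=.5055,y=.3873,off=(0,.0011,.273),v=.045):
    o=get_obs();R=Ro.from_euler('xyz',o['tool_rot']).as_matrix()
    tip=o['position']+R@np.array(off);print('tip',tip.round(4)); go(np.array([x,y,zt])-R@np.array(off),v)
E
python3 - <<'E'
from h import *
a,P,T=cloud('wrist');o=get_obs();R=Ro.from_euler('xyz',o['tool_rot']).as_matrix()
L=((P-o['position'])@R).reshape(-1,3)
for lo,hi in((.19,.202),(.215,.245),(.255,.262),(.262,.268),(.268,.275),(.275,.282)):
    q=L[(L[:,2]>lo)&(L[:,2]<hi)&(np.hypot(L[:,0],L[:,1])<.025)];print(lo,len(q),q.mean(0).round(4) if len(q) else '',q[:,1].min() if len(q) else '',q[:,1].max() if len(q) else '')
tipgo(.15)
E
```

```text
0.19 274 [ 0.0122 -0.0003  0.1961] -0.015822719155376395 0.013750244228566246
0.215 18 [ 0.0045 -0.0007  0.2424] -0.003396273867058975 0.001984296126043661
0.255 24 [ 0.0024 -0.0008  0.2599] -0.006135841391467571 0.004636001451401476
0.262 33 [ 0.0025 -0.0007  0.2651] -0.006239640120105237 0.004793597328706719
0.268 17 [ 0.0024 -0.0008  0.2701] -0.00633378485621036 0.0048647849595482
0.275 0   
tip [0.2984 0.2338 0.4975]
rows 10 [0.025, -0.0047, 0.035]
```

```bash
python3 -m inch '[[[0.025,-0.0047,0.035,0],[0.025,-0.0047,0.035,0],[0.025,-0.0047,0.035,0],[0.025,-0.0047,0.035,0],[0.025,-0.0047,0.035,0]]]'>/dev/null; python3 -m inch '[[[0.025,-0.0047,0.035,0],[0.025,-0.0047,0.035,0],[0.025,-0.0047,0.035,0],[0.025,-0.0047,0.035,0],[0.02,-0.003,0.025,0]]]'>/dev/null; python3 -m inch '[[[0,0,0,0],[0,0,0,0]]]'>/dev/null;python3 - <<'E'
from h import *
tz();tipgo(.095,off=(.0009,-.0007,.272))
a,P,T=cloud('wrist');Q=P.reshape(-1,3)
q=Q[(Q[:,2]>.068)&(Q[:,2]<.08)&(abs(Q[:,0]-.505)<.06)&(abs(Q[:,1]-.387)<.06)]
print(len(q),cv2.minAreaRect((q[:,:2]*1000).astype(np.float32)),q.min(0),q.max(0))
E
```

```text
t 32.35 p [0.482 0.403 0.431] q [-0.16  0.58 -0.98  1.51  0.59  1.36 -2.19] tilt 0.108 head -0.784 yaz -0.974
tip [0.5029 0.3833 0.1609]
rows 2 [0.0015, -0.0044, 0.0327]
3473 ((505.2606506347656, 387.6040954589844), (70.12339782714844, 70.26394653320312), 73.09620666503906) [0.46393022 0.34480924 0.06818509] [0.54851071 0.43083935 0.07818953]
```

```bash
python3 -m inch '[[[0.0015,-0.0044,0.0327,0],[0.0015,-0.0044,0.0327,0],[0,0,0,0],[0,0,0,0]]]';python3 - <<'E'
from h import *
tz();tipgo(.03,x=.5053,y=.3875,off=(.0009,-.0007,.272),v=.016)
E
```

```text
time_s: 32.8
position: [0.483, 0.4095, 0.3675]
tool_rot: [3.035, -0.023, 0.603]
wrist_force: [-0.9, 0.2, -1.1]
grip_width: 0.0237
gripper_force: 40.0
t 32.8 p [0.483 0.41  0.368] q [-0.19  0.64 -0.94  1.58  0.64  1.25 -2.24] tilt 0.109 head -0.757 yaz -0.971
tip [0.5049 0.3903 0.0971]
rows 5 [-0.0006, -0.0009, 0.0134]
```

```bash
python3 -m inch '[[[-0.0013,0.0025,0,0],[-0.0003,-0.0014,0.0134,0],[-0.0003,-0.0014,0.0134,0],[0,0,0,0],[0,0,0,0]]]';python3 - <<'E'
from h import *
tz();tipgo(.03,x=.5053,y=.3875,off=(.0009,-.0007,.272),v=.016)
E
```

```text
time_s: 33.3
position: [0.4831, 0.4074, 0.3381]
tool_rot: [3.035, -0.02, 0.604]
wrist_force: [0.7, -0.7, -1.4]
grip_width: 0.0239
gripper_force: 40.0
t 33.3 p [0.483 0.407 0.338] q [-0.2   0.66 -0.93  1.61  0.67  1.21 -2.26] tilt 0.108 head -0.78 yaz -0.969
tip [0.5043 0.3878 0.0676]
rows 3 [-0.0, -0.0011, 0.0125]
```

```bash
python3 -m inch '[[[0,-0.0011,0.0125,0],[0,-0.0011,0.0125,0],[0,-0.0011,0.0125,0],[0,0,0,0]]]';python3 - <<'E'
from h import *
tz();tipgo(.02,x=.5053,y=.3875,off=(.0009,-.0007,.272),v=.016)
E
```

```text
time_s: 33.7
position: [0.4841, 0.4066, 0.2984]
tool_rot: [3.034, -0.018, 0.604]
wrist_force: [-0.7, -0.1, -1.0]
grip_width: 0.0239
gripper_force: 40.0
t 33.7 p [0.484 0.407 0.298] q [-0.21  0.7  -0.9   1.65  0.71  1.15 -2.3 ] tilt 0.109 head -0.802 yaz -0.969
tip [0.5049 0.3865 0.028 ]
rows 1 [0.0008, -0.0015, 0.0079]
```

```bash
python3 -m inch '[[[0.0008,-0.0013,0.0079,0],[0,0,0,0],[0,0,0,0]]]'; python3 -m inch '[[[0,0,0,0],[0,0,0,0],[0,0,0,0],[0,0,0,0],[0,0,0,0]]]' 1; python3 -m inch '[[[0,0,0,0],[0,0,0,0],[0,0,0,0],[0,0,0,0]]]';python3 - <<'E'
from h import *
tz()
a,P,T=cloud('top');Q=P.reshape(-1,3)
b,P2,_=cloud('wrist')
o=get_obs();R=Ro.from_euler('xyz',o['tool_rot']).as_matrix()
Q=P2.reshape(-1,3);q=Q[(Q[:,2]>.08)&(Q[:,2]<.18)&(abs(Q[:,0]-.505)<.03)&(abs(Q[:,1]-.387)<.03)]
for l in(.085,.1,.12,.14,.149,.16):
    s=q[abs(q[:,2]-l)<.006];print(l,len(s),s.mean(0).round(3) if len(s) else '')
E
```

```text
time_s: 34.0
position: [0.4848, 0.4084, 0.2931]
tool_rot: [3.035, -0.022, 0.604]
wrist_force: [0.2, -0.6, -1.1]
grip_width: 0.0236
gripper_force: 40.0
time_s: 34.5
position: [0.4848, 0.4083, 0.2933]
tool_rot: [3.035, -0.022, 0.604]
wrist_force: [-0.2, -0.7, -0.2]
grip_width: 0.0605
gripper_force: 0.0
time_s: 34.9
position: [0.4848, 0.4082, 0.2931]
tool_rot: [3.035, -0.021, 0.604]
wrist_force: [0.0, -0.4, -0.1]
grip_width: 0.0874
gripper_force: 0.0
t 34.9 p [0.485 0.408 0.293] q [-0.22  0.71 -0.9   1.65  0.72  1.14 -2.3 ] tilt 0.109 head -0.769 yaz -0.969
0.085 355 [0.51  0.4   0.083]
0.1 276 [0.51  0.401 0.1  ]
0.12 532 [0.514 0.39  0.121]
0.14 1372 [0.511 0.39  0.142]
0.149 2687 [0.507 0.39  0.148]
0.16 663 [0.527 0.364 0.16 ]
```

```bash
python3 -m inch '[[[0,0,-0.02,0],[0,0,-0.035,0],[0,0,-0.045,0],[0,0,-0.045,0],[0,0,0,0]]]';python3 -m inch '[[[0,0,0,0],[0,0,0,0],[0,0,0,0]]]'>/dev/null
python3 - <<'E'
from h import *
tz()
b,P2,_=cloud('wrist')
Q=P2.reshape(-1,3);q=Q[(Q[:,2]>.135)&(Q[:,2]<.18)&(abs(Q[:,0]-.505)<.035)&(abs(Q[:,1]-.387)<.035)]
print(len(q),q.max(0),cv2.minAreaRect((q[:,:2]*1000).astype(np.float32)))
s=q[q[:,2]>.147];print(len(s),s.mean(0),s.std(0))
# plug slot & bystanders still there: compare top view with the first
a,_=capture('top');f=cv2.imread('pics/top.png');d=cv2.absdiff(a,f).max(2)
for n,(u0,u1,v0,v1) in dict(nip=(325,392,258,298),wt=(220,242,160,182),rule=(415,502,225,272),tape=(168,218,155,203),rnd=(258,306,195,236)).items(): print(n,(d[v0:v1,u0:u1]>40).sum())
E
```

```text
time_s: 35.5
position: [0.4726, 0.4212, 0.4439]
tool_rot: [3.037, -0.031, 0.605]
wrist_force: [-0.2, 1.2, -0.1]
grip_width: 0.0875
gripper_force: 0.0
t 35.8 p [0.474 0.419 0.436] q [-0.2   0.58 -0.97  1.5   0.59  1.37 -2.21] tilt 0.109 head -0.793 yaz -0.97
683 [0.51579665 0.40976937 0.15215853] ((500.66851806640625, 395.0698547363281), (23.913162231445312, 23.520973205566406), 34.38409423828125)
335 [0.50114251 0.39490721 0.15005928] [0.00492932 0.00495574 0.00122973]
nip 213
wt 0
rule 0
tape 0
rnd 0
```

Run:
```python
from h import *
b,P2,_=cloud('wrist')
Q=P2.reshape(-1,3);q=Q[(Q[:,2]>.147)&(Q[:,2]<.156)&(np.hypot(Q[:,0]-.5011,Q[:,1]-.3949)<.009)]
c=q.mean(0);n=np.linalg.svd(q-c)[2][2];print(len(q),c,n)
q=Q[(Q[:,2]>.076)&(Q[:,2]<.147)&(np.hypot(Q[:,0]-.5011,Q[:,1]-.3949)<.03)]
for l in(.083,.1,.12,.14):
    s=q[abs(q[:,2]-l)<.008];print(l,len(s),s.mean(0).round(4) if len(s) else '')
a,_=capture('top');f=cv2.imread('pics/top.png')
for i in(f,a):
    i=i.astype(int)[255:300,320:395];k=(i[...,2]>1.8*i[...,1])&(i[...,2]>50);print(k.sum(),np.argwhere(k).mean(0))
```

```text
289 [0.50096224 0.3951164  0.15034158] [0.02400414 0.03201111 0.99919922]
0.083 256 [0.5063 0.4017 0.0791]
0.1 74 [0.5074 0.4014 0.0991]
0.12 98 [0.5073 0.4019 0.1197]
0.14 374 [0.5023 0.3978 0.1439]
346 [21.47109827 46.10982659]
345 [21.36231884 46.04637681]
```

```bash
python3 -c "
from bench import *
print(job_done())"
```

```text
the job is handed in; nothing more can be done
None
```

The hex-collared cock is shut: its slot was in line with the two index marks in the close-up taken after the blade came out. The screwdriver is back in its stand, upright and released, and the job was handed in at about 36 s of the 58 s allowed; the hand-in did not report a verdict.

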